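Sort the blue wafer carrier through the tipping chute

TASK

The empty blue wafer carrier has to go into the blue compartment of the sorting carousel. Turn the carousel by its upright peg until the middle of the blue compartment is under the lip of the tipping chute, and lay the blue carrier flat in the level chute (either of these first). Then raise the chute's handle so that the carrier slides down into the blue compartment, let the chute back down to level, and leave the two white carriers and everything else where they stand.

Things in the scene. Friction and masses are not known exactly. Their poses are not given: they have to be found in the camera images.
- blue_carrier: the blue single-wafer carrier: a flat round closed dish, 63 mm diameter, 12 mm thick, about 20 g, lying flat; origin at the centre of its underside, z up. It starts on the worktop in any of three places, the white ones in the other two
- white_carrier_a: a white wafer carrier of the same shape and size; not to be moved
- white_carrier_b: the other white wafer carrier of the same shape and size; not to be moved
- carousel (a joint): angle of the carousel (rad), growing counter-clockwise seen from above; 0: the blue compartment is exactly under the chute's lip. End stops at -2.1 and 2.1; starts between 0.7 and 1.7. It turns on slight friction (about 0.05 N m) and stays where it is left
- sorter: grey fixed base that carries the carousel and the chute; origin on the worktop on the carousel's axis, z up. The chute lies on its -y side, runs along its y axis and slopes towards +y when tipped. An extractor hood hangs over the back of the bench, from about x = 0.65 and z = 0.5 m on: keep a raised elbow or wrist in front of it
- blue_floor (a point): point on the floor of the blue compartment, on its middle line, 60 mm from the carousel's axis; turns with the carousel. The carousel is a round tray, 220 mm diameter, with three equal compartments (blue, white, yellow floors and outer walls), 3 mm walls, floor at z = 20 mm, wall tops at z = 60 mm, a hub of 18 mm radius up to z = 69 mm
- drop_point (a point): fixed point at floor height under the chute's lip, 60 mm from the carousel's axis: the blue_floor point must come here
- peg_grip (a point): grip point of the black upright peg on the carousel's rim, opposite the blue compartment and 103 mm from the axis: 12 mm diameter, on the peg's axis at z = 85 mm; the peg is bare from z = 62 to 96 mm. It turns with the carousel
- chute (a joint): tilt of the aluminium tipping chute (rad): 0 level, on its rest; grows as its rear end is raised, up to its stop at 0.9. An open channel of 0.3 kg hinged on a cross pin; it falls back to level by its own weight. A carrier in it slides out by itself when it is tipped to the stop
- chute_pivot (a point): point on the chute's hinge axis, which runs along the sorter's x axis, 120 mm from the carousel's axis, at z = 100 mm
- chute_bed (a point): where to lay the carrier: on the chute's floor, on its middle line, 40 mm behind the hinge (z = 105 mm when level); axes as the sorter's when level; moves with the chute. The channel is 152 mm long, 76 mm wide inside, side walls 18 mm above the floor, rear wall 14 mm high and 66 mm behind this point, open at the lip, 85 mm ahead of this point
- handle_bar (a point): middle of the chute's handle, a black round bar of 10 mm diameter and 60 mm free length lying along the sorter's x axis on two side posts, 130 mm behind and 55 mm above the hinge when level (z = 155 mm); moves with the chute
- swab_tub: white tub with a green lid, 58 mm diameter, 68 mm high, a bystander at the right; origin under its centre
- dropper: small amber dropper bottle with black cap, 38 mm diameter, 80 mm high, a bystander between the hotplate and the spin coater; origin under its centre
- slide_box: small box with blue lid, 80x32x36 mm, a bystander at the left; origin under its centre
Things that resemble listed ones, but are neither listed nor needed, are in the scene too. Of the things that look like the blue_carrier, the larger one is meant.

How it is judged (in metres and radians):
On the way, in this order (a step that is already met when the one before it is completed fails the run):
1. the blue compartment is under the chute's lip and the blue carrier lies flat and released in the level chute (horizontal distance between blue_floor and drop_point below 0.014 m and value of joint chute below 0.06 rad and z of blue_carrier in the frame of chute_bed between -0.006 and 0.006 m and horizontal distance between blue_carrier and chute_bed below 0.045 m and angle between blue_carrier's own z axis and vertical below 0.12 rad and contact force between the fingers and blue_carrier below 0.3 N), for 0.2 s.
2. the chute is tipped over the blue compartment (horizontal distance between blue_floor and drop_point below 0.014 m and value of joint chute above 0.45 rad), for 0.1 s.
At the end, for the whole second after the job is handed in: the blue carrier rests in the blue compartment (centre within 40 mm of the blue_floor point horizontally, less than 30 mm above it) and the chute is back level (under 0.06 rad); the blue compartment was within 14 mm of the drop point when the chute was loaded and tipped (horizontal distance between blue_carrier and blue_floor below 0.04 m and z of blue_carrier in the frame of blue_floor below 0.03 m and linear speed of blue_carrier below 0.02 m/s and value of joint chute below 0.06 rad); the robot touches nothing.
It fails at once if a white carrier or another bystander is moved by more than 20 mm (distance of any of white_carrier_a, white_carrier_b, swab_tub, dropper, slide_box from where it was at the start of the episode above 0.02 m).
It also fails if it takes over 72 s, if anything falls off the work surface, if the arm or the gripper's body presses on something with over 40 N, if the wrist force passes 120 N, or if a joint passes its speed limit or range.

ROBOT

A 6-joint arm with a two-finger parallel gripper is mounted at the origin on a cart in front of the work surface, level with it; the furniture and walls round the work are solid. World frame = base frame: x ahead of the robot, y to its left, z up, the work surface at z = 0. Lengths are in mm, angles in rad, forces in N, time in s.
With the tool pointing down it reaches from about 400 to 825 mm from the base axis. Payload 7 kg.
Tool frame: the origin (TCP) lies on the centre line of the jaws, within the pads' length; the fingertips stand 22 mm ahead of it and the grasp point (between the pads) lies 3 mm ahead of it (manip.tip_extent is the distance from the TCP to the fingertips, in mm); x points along the fingers, y is the direction in which the jaws open and shut, and the axes are right-handed (so a half turn about x gives the same grasp; the last joint's range is limited). The gripper opens to 85 mm and grips with 20 to 120 N. Pads are 22 mm wide; open, the fingers measure 114 mm over their backs; the gripper's body (76 mm by 85 mm) begins 54 mm behind the grasp point. The pads swing forward as they close: fully open they stand 13 mm farther back than shut.
Start: joints at [-0.997, 0.359, 0.012, 0, -1.224, -0.288], TCP at [190.273, -647.604, 253.302] pointing down, gripper open.
Joint ranges: [-3.07, 3.07], [-1.43, 2.12], [-1.02, 1.25], [-3.03, 1.67], [-3.05, -0], [-3.03, 3.03]. Speed limits (rad/s): [2.39, 2.39, 3.01, 3.14, 3.14, 3.14].

INTERFACE

Orientations are given as a rotation vector (axis times angle).
In Python, from cell import manip gives the robot as it stands. The module is installed in compiled form; this text tells all that it offers.
- The arm moves only by the shell command python3 -m pendant 'ROWS' [FORCE]. ROWS is JSON, a list of rows, each a list of 3 entries, a list of its own where there are three numbers: the opening, from -1 (shut) to 1 (fully open), so that 0 is half open, then the shift along the tool's x, y, z normalised to -1 to 1, where 1 is 0.03 m, then the turn, a rotation vector about the tool's x, y, z normalised to -1 to 1, where 1 is 5 degrees. In form: [[hand, [x, y, z], [rx, ry, rz]], ...]. A call has 1 to 10 rows; each row shifts and turns the commanded pose from where the row before left it, along the tool's axes as they then stand; what a row does not reach is not made up. A row lasts 1/12 s, in which the tool goes at most 41.7 mm and 7.16 degrees, less where a joint would pass 70% of its speed; a pose out of reach is approached as far as the arm can. A call with a number of a shift or a turn outside -1 to 1 is refused whole. A call with a gripper value outside its range is refused whole. The fingers move at their own pace and stop on an object; FORCE is the grip in N (left out, the last holds). Time passes only in rows, so rows that do not move let the fingers close. It gives the time, the measured TCP pose, the force and the opening at its end, in the units of the state.
- manip.get_state(): the state, without advancing time (a new reading comes with each control period).
- manip.get_image(name): name is "side" or "top" or "wrist"; returns (picture, depth): 400x640x3 uint8, blue, green, red; 400x640 float32, mm along the optical axis (not along the pixel's ray), 0 where there is no reading.
- manip.get_calibration(name): a dict with "intrinsics" (3x3 intrinsics, pixels), "rvec" (rotation vector, rad) and "tvec" (3), from world to camera coordinates, as OpenCV has them. Camera axes: x right, y down, z forward; pixel columns grow to the right and rows downward; lengths in mm; the calibration is good to about 2 mm. A picture is of the moment at which its call begins: read the wrist's pose just before it. get_calibration takes no time and is no camera call; for the wrist camera it gives the pose at the moment of the call.
- manip.close_job(): hands the job in, once; it reports no verdict.
The state is a dict: "clock": time; "q": joint angles; "qd": joint speeds; "effort": joint torques, N m; "tool_pos": TCP position; "eef_rot": TCP orientation; "force": force on the tool from outside, world axes, zero at the start; "ft_torque": the same for the moment, N m; "grip_width": finger opening in mm.
Only numpy, scipy, OpenCV 4.12 (cv2) and the standard library are available. Lean on these libraries where they do the work, as an engineer would, in place of code of your own. Each camera call takes 0.05 s, during which the arm holds its last target. There are 200 camera calls.

## Working session

There is one attempt and no reset: what is moved stays moved. The work goes in short steps, Python scripts to look and compute and a shell command to move; the robot and the scene stay as the last step left them, time stands still between calls to the robot, and variables do not carry over. Pictures are saved under pics/ and viewed, about 8 in all and at most 12, crops included, and the job is handed in when it is done.

```bash
mkdir -p pics; ls
cat > h.py <<'E'
import numpy as np, cv2
from cell import manip
from scipy.spatial.transform import Rotation as R
def snap(n):
    im,d=manip.get_image(n); np.savez('/tmp/%s.npz'%n,im=im,d=d,**cal(n)); return im,d
def cal(n):
    c=manip.get_calibration(n); return dict(K=np.array(c['intrinsics']),r=np.array(c['rvec'],float).ravel(),t=np.array(c['tvec'],float).ravel())
def ray(c,u,v):
    M=R.from_rotvec(c['r']).as_matrix(); o=-M.T@c['t']; return o,M.T@np.linalg.solve(c['K'],[u,v,1.])
def plane(c,u,v,z):
    o,d=ray(c,u,v); return o+d*(z-o[2])/d[2]
def dep(c,u,v,D): 
    o,d=ray(c,u,v); return o+d*D
def tool():
    s=manip.get_state(); return np.array(s['tool_pos']),R.from_rotvec(s['eef_rot'])
def to(goal):
    p,r=tool(); return r.inv().apply(np.array(goal)-p)/30
E
python3 - <<'E'
from h import *
for n in ('side','top'):
    im,d=snap(n); cv2.imwrite(f'pics/{n}0.png',im)
    c=cal(n); print(n,c['K'].ravel(),-R.from_rotvec(c['r']).as_matrix().T@c['t'])
s=manip.get_state(); print(s); print(R.from_rotvec(s['eef_rot']).as_matrix().round(3))
E
```

```text
pics
side [403.83615881   0.         319.74955588   0.         403.83615881
 200.13353232   0.           0.           1.        ] [  408.05482812 -1106.24763453   735.2981727 ]
top [362.70305089   0.         316.29729144   0.         362.70305089
 195.18179626   0.           0.           1.        ] [ 371.93811356  -28.79343162 1157.28558854]
{'clock': 0.1, 'q': array([-9.96909547e-01,  3.59339882e-01,  1.11989364e-02, -2.97206363e-04,
       -1.22411809e+00, -2.88109669e-01]), 'qd': array([ 0.00098255, -0.00149475, -0.0001506 ,  0.00140003, -0.00014075,
       -0.00116274]), 'effort': array([-2.06230048e-03, -5.84765446e+01,  2.94110548e+01,  6.95442796e+00,
       -3.09919124e-03, -2.99557456e-06]), 'tool_pos': array([ 190.1632982 , -647.26512712,  252.46456559]), 'eef_rot': array([-0.22310376,  1.55949782,  0.2253811 ]), 'force': array([-0.61548981,  0.82994164,  0.30138252]), 'ft_torque': array([ 0.02131283,  0.02081976, -0.02743351]), 'grip_width': 85.36208876651507}
[[-0.001 -0.282  0.959]
 [ 0.001  0.959  0.282]
 [-1.     0.001 -0.   ]]
```

View pics/top0.png

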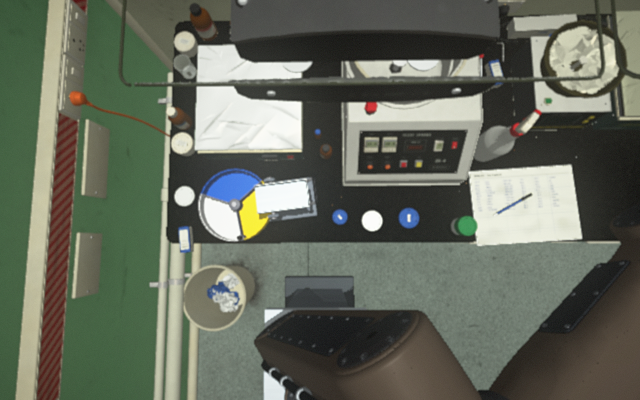

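View pics/side0.png

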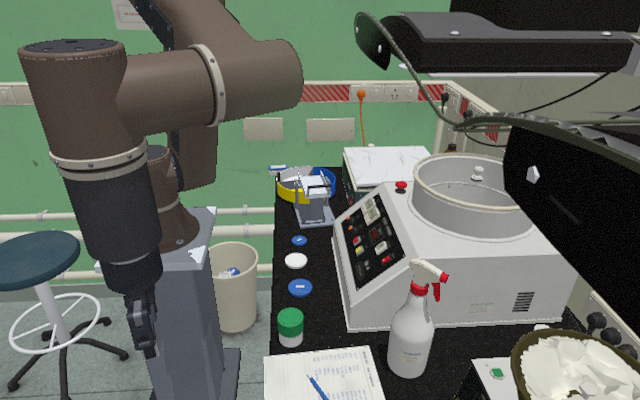

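Top view: the blue discs are at (340,217), which is smaller, and (409,218), which is larger. White discs are at (372,221) and (185,196). The carousel is at about (235,205) and the chute at about (285,197). Next I measure sizes and enlarge a crop.

Run:
```python
from h import *
z=np.load('/tmp/top.npz'); im,D=z['im'],z['d']; c=cal('top')
hsv=cv2.cvtColor(im,cv2.COLOR_BGR2HSV)
def blobs(m,h,name):
    n,l,s,ce=cv2.connectedComponentsWithStats(m.astype(np.uint8))
    for i in range(1,n):
        if s[i,4]>40:
            x,y,w,hh,a=s[i]
            if x>165 and 150<y<245 and x<480: 
                p=plane(c,*ce[i],h); print(name,ce[i].round(1),s[i],p.round(1),'eqdiam',(2*np.sqrt(a/np.pi)*(c['t']@[0,0,0]+np.median(D[l==i]))/362.7).round(1),'zdepth',dep(c,*ce[i],np.median(D[l==i]))[2].round(1))
H,S,V=cv2.split(hsv)
blobs((H>100)&(H<125)&(S>120)&(V>60),12,'blue')
blobs((S<40)&(V>190),12,'white')
blobs((H>20)&(H<35)&(S>120)&(V>80),20,'yellow')
cv2.imwrite('pics/crop.png',cv2.resize(im[150:250,165:325],None,fx=5,fy=5,interpolation=cv2.INTER_CUBIC))
cv2.imwrite('pics/crop2.png',cv2.resize(im[190:245,320:490],None,fx=4,fy=4,interpolation=cv2.INTER_CUBIC))
```

```text
blue [230.5 184.5] [ 201  168   60   34 1203] [537.8 269.8  12. ] eqdiam 124.3 zdepth 22.7
blue [339.4 216.6] [332 209  16  16 170] [432.4 -77.8  12. ] eqdiam 46.5 zdepth 9.2
blue [408.5 217.6] [398 208  22  21 313] [ 427.8 -294.2   12. ] eqdiam 62.7 zdepth 12.0
white [524.8 205.1] [ 468  165  114   81 7549] [ 464.6 -657.6   12. ] eqdiam 308.6 zdepth 5.4
white [281.6 196. ] [ 255  179   54   34 1420] [499.4 105.3  12. ] eqdiam 124.3 zdepth 106.2
white [184.1 195.8] [175 187  19  19 292] [502.5 418.4  12. ] eqdiam 61.7 zdepth 12.5
white [221.5 218.9] [ 204  198   36   43 1043] [427.6 296.2  12. ] eqdiam 114.6 zdepth 21.9
white [371.7 220.3] [362 211  20  20 323] [ 420.1 -178.8   12. ] eqdiam 63.7 zdepth 12.6
white [174.6 305.9] [ 168  229   21  171 1184] [159.3 435.8  12. ] eqdiam 159.8 zdepth -364.5
yellow [251.4 217.5] [239 191  31  49 809] [431.3 199.4  20. ] eqdiam 100.8 zdepth 22.3
```

View pics/crop.png

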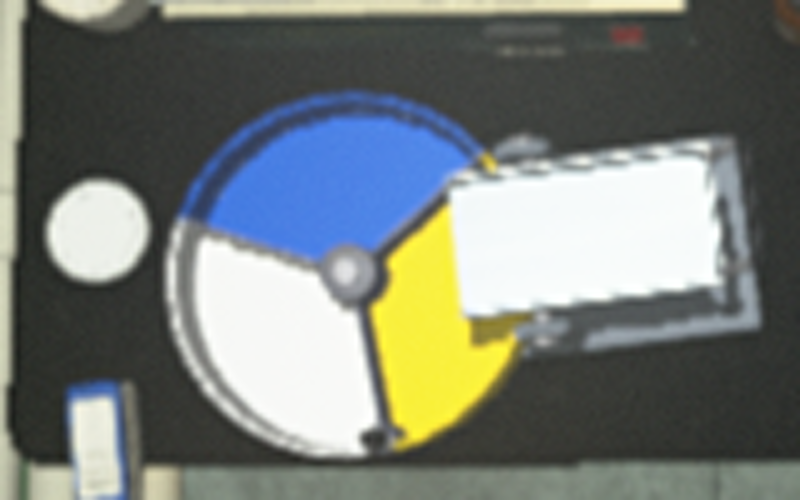

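View pics/crop2.png

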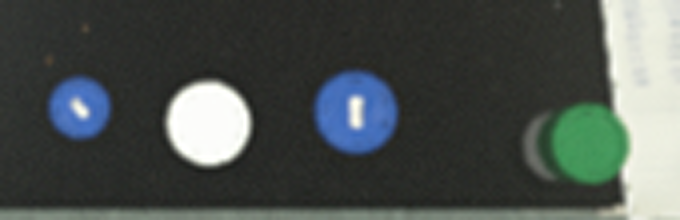

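The crops confirm it: the larger blue disc (408.5,217.6) measures 63 mm, so it is the carrier. The small one is 46 mm. The peg is at crop (377,438) and the chute runs at a slight angle. Now the sorter geometry from the depth image.

Run:
```python
from h import *
for n in ('top','side'):
    z=np.load(f'/tmp/{n}.npz'); im,D=z['im'],z['d']; c=cal(n)
    M=R.from_rotvec(c['r']).as_matrix(); v,u=np.mgrid[:400,:640]
    P=(np.dstack([(u-c['K'][0,2])/c['K'][0,0]*D,(v-c['K'][1,2])/c['K'][1,1]*D,D])-c['t'])@M
    roi=(P[...,0]>360)&(P[...,0]<620)&(P[...,1]>20)&(P[...,1]<380)&(D>0)
    def rep(name,m):
        m=m&roi; q=P[m]
        if len(q)<3: print(n,name,len(q)); return
        r=cv2.minAreaRect(q[:,:2].astype(np.float32)); print(n,name,len(q),'mean',q.mean(0).round(1),'rect',np.round(r[0],1),np.round(r[1],1),round(r[2],2))
        return q
    Z=P[...,2]
    rep('hub',(Z>63)&(Z<75)&(np.hypot(P[...,0]-485,P[...,1]-252)<30))
    rep('floor105',(Z>101)&(Z<111)); rep('walls',(Z>116)&(Z<130)); 
    q=rep('handle',(Z>140)&(Z<175)); 
    if q is not None: print(q[::max(1,len(q)//12)].round(0).tolist())
    q=rep('peg',(Z>70)&(Z<100)&(P[...,0]<420)); 
    if q is not None: print(q.round(0).tolist()[:10])
    g=(Z>15)&(Z<66)&(np.hypot(P[...,0]-485,P[...,1]-252)<125)&roi
    q=P[g&(Z>52)];
    if len(q)>10:
        A=np.c_[2*q[:,:2],np.ones(len(q))]; print('rim circ',len(q)); 
        k=q[np.hypot(q[:,0]-485,q[:,1]-252)>95]; A=np.c_[2*k[:,:2],np.ones(len(k))]; s=np.linalg.lstsq(A,(k[:,:2]**2).sum(1),rcond=None)[0]; print(s[:2],np.sqrt(s[2]+s[0]**2+s[1]**2))
c=cal('top'); print('hub px',plane(c,165+350.5/5-.5,150+268.5/5-.5,69),'pegtop px',plane(c,165+375/5-.5,150+437/5-.5,96))
```

```text
top hub 89 mean [471.4 243.8  67.7] rect [471.5 242.5] [27.6 33. ] 0.34
top floor105 1364 mean [491.7  99.6 105.9] rect [552.3 147.3] [300.5 159.4] 39.23
top walls 253 mean [537.2 129.6 121.1] rect [523.6 181.2] [192.8 318.4] 0.01
top handle 1
top peg 19 mean [368.7 220.   91. ] rect [369.  220.2] [10.1  8.9] 88.18
[[373.0, 223.0, 93.0], [373.0, 219.0, 87.0], [373.0, 219.0, 71.0], [371.0, 225.0, 97.0], [371.0, 222.0, 100.0], [371.0, 220.0, 93.0], [370.0, 217.0, 96.0], [370.0, 217.0, 81.0], [370.0, 215.0, 77.0], [368.0, 225.0, 96.0]]
rim circ 402
[471.11215996 245.19537024] 107.16869277511137
side hub 11 mean [470.6 251.1  66.5] rect [471.2 251. ] [16.9 20.1] 43.62
side floor105 362 mean [492.2 106.1 105.1] rect [525.3  96.2] [197.6 152.5] 3.46
side walls 71 mean [512.  114.4 120.1] rect [526.3 172.1] [187.2 303.3] 0.05
side handle 0
side peg 22 mean [369.7 218.6  83.1] rect [369.8 217.8] [10.2  8.9] 45.05
[[367.0, 218.0, 96.0], [370.0, 221.0, 95.0], [374.0, 221.0, 95.0], [366.0, 219.0, 92.0], [370.0, 218.0, 92.0], [374.0, 218.0, 92.0], [366.0, 219.0, 88.0], [370.0, 217.0, 88.0], [373.0, 220.0, 87.0], [366.0, 218.0, 84.0]]
rim circ 226
[473.83032003 244.61876274] 107.96052179160512
hub px [472.20288647 241.18113196  69.        ] pegtop px [370.78946062 218.14595181  96.        ]
```

Run:
```python
from h import *
print('tip',manip.tip_extent)
ax=np.array([472,244.])
for n in ('top','side'):
    z=np.load(f'/tmp/{n}.npz'); im,D=z['im'],z['d']; c=cal(n)
    M=R.from_rotvec(c['r']).as_matrix(); v,u=np.mgrid[:400,:640]
    P=(np.dstack([(u-c['K'][0,2])/c['K'][0,0]*D,(v-c['K'][1,2])/c['K'][1,1]*D,D])-c['t'])@M
    X,Y,Z=P[...,0],P[...,1],P[...,2]
    m=(Z>102)&(Z<110)&(X>430)&(X<556)&(Y>0)&(Y<190)
    l=cv2.connectedComponents(cv2.morphologyEx(m.astype(np.uint8),cv2.MORPH_OPEN,np.ones((3,3))))[1]
    k=np.argmax(np.bincount(l.ravel())[1:])+1; q=P[l==k]; print(n,len(q),cv2.minAreaRect(q[:,:2].astype(np.float32)),q.mean(0),q[:,2].std())
    # per-y slices: middle and edges
    for y in range(30,175,20):
        s=q[abs(q[:,1]-y)<5]; 
        if len(s): print(y,s[:,0].min().round(1),s[:,0].max().round(1),end=' | ')
    w=P[(Z>112)&(Z<128)&(X>430)&(X<570)&(Y>0)&(Y<190)]; print('\nwalls',cv2.minAreaRect(w[:,:2].astype(np.float32)))
    h=P[(Z>130)&(Z<175)&(X>440)&(X<570)&(Y>-60)&(Y<60)]; print('hand',len(h),h.mean(0) if len(h) else'')
    b=P[(Z>5)&(Z<17)&(np.hypot(X-428,Y+294)<40)]; print('blue',len(b),np.round((b.min(0)+b.max(0))/2,1),b.mean(0).round(1))
z=np.load('/tmp/side.npz'); im=z['im']
cv2.imwrite('pics/crop3.png',cv2.resize(im[155:240,262:352],None,fx=6,fy=6,interpolation=cv2.INTER_CUBIC))
# expected handle projection
c=cal('side'); print(cv2.projectPoints(np.array([[506,-4,155.],[488,125,100],[472,244,69],[370,220,96]]),c['r'],c['t'],c['K'],None)[0].reshape(-1,2))
```

```text
tip 22.0
top 1199 ((488.7181091308594, 94.99449157714844), (74.96027374267578, 151.00335693359375), 6.781678199768066) [487.95699844  94.28136135 105.95717462] 1.7351849048396557
30 458.9 533.0 | 50 456.2 532.3 | 70 456.4 527.4 | 90 453.8 526.8 | 110 450.8 524.3 | 130 448.0 518.9 | 150 445.2 515.8 | 170 451.5 516.1 | 
walls ((488.44580078125, 90.02122497558594), (112.56179809570312, 156.21995544433594), 7.156899929046631)
hand 121 [498.82411287  -2.06921571 156.52563656]
blue 316 [ 428.5 -294.4   11.2] [ 427.3 -294.2   12.2]
side 193 ((488.3251647949219, 127.44535827636719), (70.76103210449219, 85.14456939697266), 6.445687294006348) [487.08236939 132.50469254 104.74483204] 1.2636988807255591
90 458.5 465.3 | 110 456.0 524.3 | 130 460.3 522.5 | 150 450.6 520.1 | 170 454.9 518.4 | 
walls ((491.4576416015625, 88.09901428222656), (111.44457244873047, 168.1925048828125), 11.154675483703613)
hand 94 [500.79951615  -5.66662259 153.71944638]
blue 336 [ 429.2 -294.3   10.5] [ 428.7 -297.5   10.9]
[[320.6365582  186.20793538]
 [312.14141991 183.07765256]
 [305.82208756 175.95819379]
 [277.96050978 172.80073729]]
```

View pics/crop3.png

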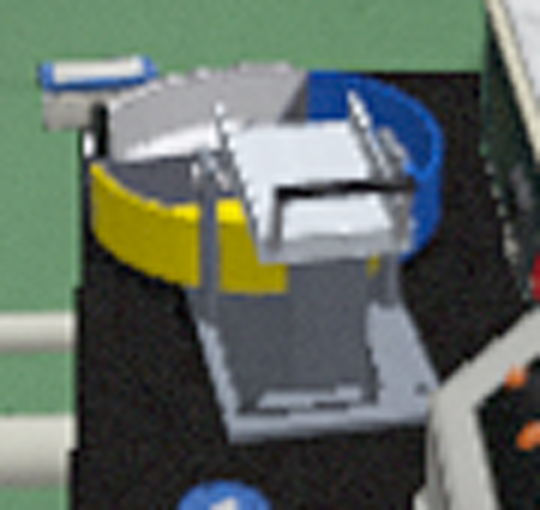

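Sorter: axis (471,245), yaw 6.8°. The channel centre, rim circle and handle all agree. Bed (490,86), handle (500.5,-3.5,155), peg (370,220), carrier (428.5,-294.3). Moving above the carrier.

```bash
python3 -m pendant '[[1,[0.3,0.7,0.85],[0.3,0,0]],[1,[0.3,0.7,0.85],[0.3,0,0]],[1,[0.3,0.7,0.85],[0.3,0,0]],[1,[0.3,0.7,0.85],[0.3,0,0]],[1,[0.3,0.7,0.85],[0.3,0,0]],[1,[0.3,0.7,0.85],[0.3,0,0]],[1,[0.3,0.7,0.85],[0.1,0,0]],[1,[0.3,0.7,0.85],[0,0,0]],[1,[0.3,0.7,0.85],[0,0,0]],[1,[0,0,0],[0,0,0]]]'
cat > st.py <<'E'
import sys
from h import *
p,r=tool(); m=r.as_matrix(); s=manip.get_state()
print('pos',p.round(1),'yaw',np.degrees(np.arctan2(m[1,1],m[0,1])).round(2),'x',m[:,0].round(3),'q',np.array(s['q']).round(2),'F',np.array(s['force']).round(1),'w',round(s['grip_width'],1),'t',s['clock'])
if len(sys.argv)>3: print('units',to([float(a) for a in sys.argv[1:4]]).round(2))
E
python3 st.py 428.5 -294.3 90
```

```text
clock: 0.93
tool_pos: [382.3, -415.8, 170.5]
eef_rot: [-0.095, 1.57, 0.098]
force: [0.2, 0.4, -0.2]
grip_width: 85.5
pos [ 382.3 -415.8  170.5] yaw 97.05 x [-0.001  0.002 -1.   ] q [-0.48  0.25 -0.35 -0.   -0.98 -0.97] F [ 0.2  0.4 -0.2] w 85.5 t 0.9333
units [2.69 3.82 2.03]
```

```bash
python3 -m pendant '[[1,[0.5,0.64,0.34],[0.01,0,0]],[1,[0.5,0.64,0.34],[0,0,0]],[1,[0.5,0.64,0.34],[0,0,0]],[1,[0.4,0.64,0.34],[0,0,0]],[1,[0.4,0.63,0.34],[0,0,0]],[1,[0.39,0.63,0.33],[0,0,0]],[1,[0,0,0],[0,0,0]],[1,[0,0,0],[0,0,0]]]' >/dev/null
python3 - <<'E'
from h import *
c=cal('wrist'); im,D=snap('wrist')
M=R.from_rotvec(c['r']).as_matrix(); v,u=np.mgrid[:400,:640]
P=(np.dstack([(u-c['K'][0,2])/c['K'][0,0]*D,(v-c['K'][1,2])/c['K'][1,1]*D,D])-c['t'])@M
H,S,V=cv2.split(cv2.cvtColor(im,cv2.COLOR_BGR2HSV))
m=((H>100)&(H<125)&(S>120)&(V>60)).astype(np.uint8)
n,l,s,ce=cv2.connectedComponentsWithStats(m)
for i in range(1,n):
    if s[i,4]>300:
        q=P[(l==i)&(D>0)]; print(s[i],plane(c,*ce[i],12).round(1),q.min(0).round(1),q.max(0).round(1))
E
python3 st.py 428.5 -294.3 26
```

```text
[ 275  179   89   85 5571] [ 428.7 -295.2   12. ] [ 398.8 -327.6   -2.3] [ 469.3 -260.5   13.7]
[ 565  230   70   58 2967] [432.4 -85.8  12. ] [ 411.9 -102.2   -1.5] [463.8 -43.9  10.3]
pos [ 427.  -298.3   91.5] yaw 96.89 x [-0.001  0.    -1.   ] q [-0.23  0.28 -0.53  0.   -0.76 -1.22] F [ 0.3 -0.6  0.8] w 85.1 t 1.65
units [2.18 0.13 0.07]
```

```bash
python3 -m pendant '[[1,[0.5,0.05,0.07],[0,0,0]],[1,[0.5,0.06,0],[0,0,0]],[1,[0.5,0,0],[0,0,0]],[1,[0.5,0,0],[0,0,0]],[1,[0.36,0,0],[0,0,0]],[1,[0,0,0],[0,0,0]],[1,[0,0,0],[0,0,0]]]' 25
python3 st.py 428.5 -295 20
```

```text
clock: 2.23
tool_pos: [428.3, -295.6, 20.9]
eef_rot: [-0.093, 1.57, 0.093]
force: [1.0, -0.3, 0.5]
grip_width: 85.6
pos [ 428.3 -295.6   20.9] yaw 96.78 x [-0.001  0.    -1.   ] q [-0.23  0.38 -0.59  0.   -0.59 -1.23] F [ 1.  -0.3  0.5] w 85.6 t 2.2333
units [0.03 0.02 0.01]
```

```bash
python3 -m pendant '[[0.2,[0.02,0,0],[0,0,0]],[0.2,[0,0,0],[0,0,0]],[0.2,[0,0,0],[0,0,0]],[0.2,[0,0,0],[0,0,0]],[0.2,[0,0,0],[0,0,0]],[0.2,[0,0,0],[0,0,0]],[0.2,[0,0,0],[0,0,0]],[0.2,[0,0,0],[0,0,0]]]' 25
python3 -m pendant '[[0.2,[-0.3,0,0],[0,0,0]],[0.2,[-0.6,0,0],[0,0,0]],[0.2,[-0.8,0,0],[0,0,0]],[0.2,[-0.8,0,0],[0,0,0]],[0.2,[-0.8,0,0],[0,0,0]],[0.2,[-0.8,0,0],[0,0,0]],[0.2,[-0.8,0,0],[0,0,0]],[0.2,[-0.8,0,0],[0,0,0]],[0.2,[0,0,0],[0,0,0]]]' 
python3 st.py 489.9 86 200
```

```text
clock: 2.9
tool_pos: [429.2, -295.4, 21.5]
eef_rot: [-0.094, 1.567, 0.093]
force: [-1.5, -1.3, 5.9]
grip_width: 61.7
clock: 3.65
tool_pos: [430.9, -295.9, 197.3]
eef_rot: [-0.097, 1.561, 0.091]
force: [0.6, -0.9, -0.3]
grip_width: 61.3
pos [ 430.9 -295.9  197.3] yaw 96.88 x [ 0.008 -0.003 -1.   ] q [-0.23  0.15 -0.41  0.   -1.   -1.23] F [ 0.6 -0.9 -0.3] w 61.3 t 3.65
units [-0.12 12.4   3.48]
```

```bash
python3 -m pendant '[[0.2,[-0.1,0.88,0.25],[0,0,0]],[0.2,[-0.1,0.88,0.25],[0,0,0]],[0.2,[-0.1,0.88,0.25],[0,0,0]],[0.2,[-0.1,0.88,0.25],[0,0,0]],[0.2,[-0.1,0.88,0.25],[0,0,0]],[0.2,[-0.1,0.88,0.25],[0,0,0]],[0.2,[0,0.88,0.25],[0,0,0]],[0.2,[0,0.88,0.25],[0,0,0]],[0.2,[0,0.88,0.25],[0,0,0]],[0.2,[0,0.88,0.25],[0,0,0]]]' >/dev/null
python3 -m pendant '[[0.2,[0,0.88,0.25],[0,0,0]],[0.2,[0,0.88,0.25],[0,0,0]],[0.2,[0,0.88,0.25],[0,0,0]],[0.2,[0,0.5,0.15],[0,0,0]],[0.2,[0,0.2,0.05],[0,0,0]],[0.2,[0,0,0],[0,0,0]],[0.2,[0,0,0],[0,0,0]],[0.2,[0,0,0],[0,0,0]]]' >/dev/null
python3 st.py 489.9 86 150
python3 - <<'E'
from h import *
im,d=snap('wrist'); cv2.imwrite('pics/w1.png',im)
E
```

```text
pos [487.8  78.2 209.4] yaw 96.8 x [ 0.  0. -1.] q [ 0.56  0.09 -0.44 -0.   -1.03 -2.01] F [0.1 0.1 0.2] w 61.4 t 5.15
units [1.98 0.25 0.1 ]
```

View pics/w1.png

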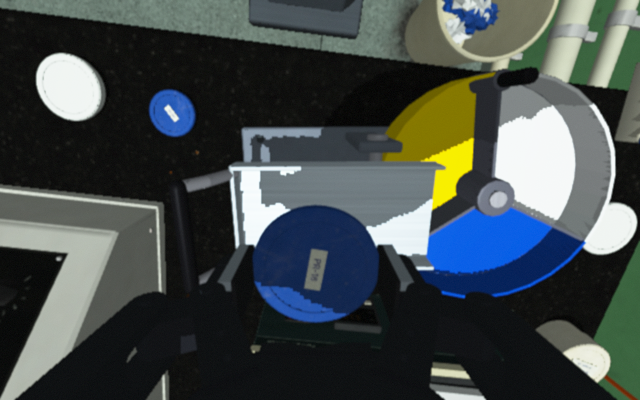

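The carrier is held flat above the chute. Lowering it 8 mm lip-wards of chute_bed, so the rear finger clears the rear wall.

```bash
python3 -m pendant '[[0.2,[0.3,0.2,0.05],[0,0,0]],[0.2,[0.5,0.2,0.05],[0,0,0]],[0.2,[0.5,0.12,0],[0,0,0]],[0.2,[0.5,0,0],[0,0,0]],[0.2,[0.4,0,0],[0,0,0]],[0.2,[0.2,0,0],[0,0,0]],[0.2,[0,0,0],[0,0,0]],[0.2,[0,0,0],[0,0,0]],[0.2,[0,0,0],[0,0,0]]]' 
python3 st.py 489 94 127
```

```text
clock: 5.95
tool_pos: [489.7, 94.9, 137.8]
eef_rot: [-0.093, 1.568, 0.094]
force: [0.3, 0.9, -0.3]
grip_width: 61.4
pos [489.7  94.9 137.8] yaw 96.82 x [ 0.001  0.    -1.   ] q [ 0.59  0.18 -0.53  0.   -0.86 -2.04] F [ 0.3  0.9 -0.3] w 61.4 t 5.95
units [ 0.36 -0.03 -0.03]
```

```bash
python3 -m pendant '[[0.2,[0.2,0,-0.02],[0,0,0]],[0.2,[0.15,0,0],[0,0,0]],[0.2,[0,0,0],[0,0,0]],[0.2,[0,0,0],[0,0,0]]]'; python3 -m pendant '[[0.65,[0,0,0],[0,0,0]],[0.65,[0,0,0],[0,0,0]],[0.65,[0,0,0],[0,0,0]],[0.65,[0,0,0],[0,0,0]],[0.65,[-0.4,0,0],[0,0,0]],[0.65,[-0.8,0,0],[0,0,0]],[0.65,[-0.8,0,0],[0,0,0]],[0.65,[-0.8,0,0],[0,0,0]],[0.65,[0,0,0],[0,0,0]],[0.65,[0,0,0],[0,0,0]]]'
python3 - <<'E'
from h import *
im,d=snap('wrist'); cv2.imwrite('pics/w2.png',im)
E
python3 st.py
```

```text
clock: 6.28
tool_pos: [488.6, 94.8, 126.6]
eef_rot: [-0.093, 1.569, 0.094]
force: [-1.0, -0.2, -0.5]
grip_width: 61.5
clock: 7.12
tool_pos: [489.3, 95.2, 212.1]
eef_rot: [-0.092, 1.566, 0.095]
force: [0.7, -0.3, -0.7]
grip_width: 70.7
pos [488.6  94.9 210.9] yaw 96.82 x [ 0.001  0.001 -1.   ] q [ 0.59  0.1  -0.43 -0.   -1.04 -2.04] F [ 0.1  0.4 -0.3] w 70.7 t 7.1667
```

View pics/w2.png

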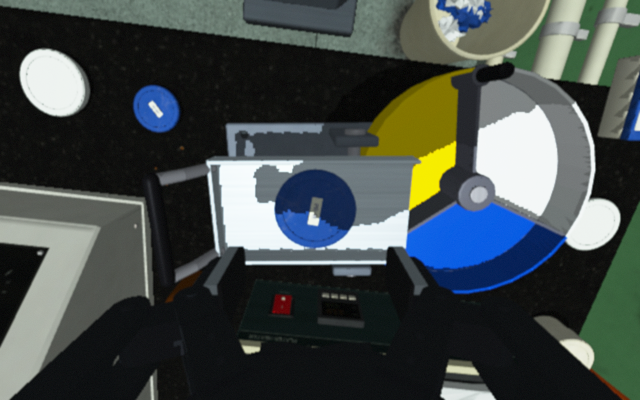

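```bash
python3 -m pendant '[[0,[0,0.65,-0.48],[0,0,0]],[0,[0,0.65,-0.48],[0,0,0]],[0,[0.3,0.65,-0.48],[0,0,0]],[0,[0.3,0.65,-0.48],[0,0,0]],[0,[0.3,0.65,-0.48],[0,0,0]],[0,[0.3,0.65,-0.48],[0,0,0]],[0,[0.3,0.65,-0.48],[0,0,0]],[0,[0,0,0],[0,0,0]],[0,[0,0,0],[0,0,0]]]' 20
python3 st.py 371 220 92
python3 - <<'E'
from h import *
c=cal('wrist'); im,D=snap('wrist'); v,u=np.mgrid[:400,:640]
P=(np.dstack([(u-c['K'][0,2])/c['K'][0,0]*D,(v-c['K'][1,2])/c['K'][1,1]*D,D])-c['t'])@R.from_rotvec(c['r']).as_matrix()
q=P[(D>0)&(P[...,2]>66)&(P[...,2]<100)&(np.hypot(P[...,0]-371,P[...,1]-220)<25)]; print(len(q),q.mean(0),q.min(0),q.max(0))
h=P[(D>0)&(P[...,2]>63)&(P[...,2]<75)&(np.hypot(P[...,0]-471,P[...,1]-245)<30)]; print(len(h),(h.min(0)+h.max(0))/2)
cv2.imwrite('pics/w3.png',im)
E
```

```text
clock: 7.92
tool_pos: [371.2, 218.4, 164.5]
eef_rot: [-0.097, 1.57, 0.094]
force: [1.0, -0.3, 0.6]
grip_width: 42.6
pos [371.2 218.4 164.5] yaw 96.97 x [-0.002 -0.002 -1.   ] q [ 0.99  0.03 -0.63 -0.   -0.91 -2.44] F [ 1.  -0.3  0.6] w 42.6 t 7.9167
units [2.42 0.06 0.01]
404 [369.45121242 221.95929641  88.53049562] [365.65863564 216.57459668  66.07546075] [377.31761026 228.10073971  97.63294197]
1082 [471.73124324 244.04736622  66.82428683]
```

```bash
python3 -m pendant '[[0,[0.6,0.04,0],[0,0,0]],[0,[0.6,0.04,0],[0,0,0]],[0,[0.6,0,0],[0,0,0]],[0,[0.5,0,0],[0,0,0]],[0,[0.12,0,0],[0,0,0]],[0,[0,0,0],[0,0,0]],[0,[0,0,0],[0,0,0]]]' 20; python3 -m pendant '[[-0.9,[0,0,0],[0,0,0]],[-0.9,[0,0,0],[0,0,0]],[-0.9,[0,0,0],[0,0,0]],[-0.9,[0,0,0],[0,0,0]],[-0.9,[0,0,0],[0,0,0]],[-0.9,[0,0,0],[0,0,0]],[-0.9,[0,0,0],[0,0,0]],[-0.9,[0,0,0],[0,0,0]]]'
python3 st.py 371 220 92
python3 - <<'E'
from h import *
p,r=tool(); a=np.array([471,245.]); d=p[:2]-a; th=np.degrees(np.arctan2(d[1],d[0]))%360; print(th,np.hypot(*d))
n=20; an=np.radians(np.linspace(193.9,96.8,n+1)); w=a+103*np.c_[np.cos(an),np.sin(an)]
dw=np.c_[np.diff(w,axis=0),np.zeros(n)]; print((r.inv().apply(dw)/30).round(2)[:,1:].tolist())
E
```

```text
clock: 8.55
tool_pos: [372.6, 220.6, 93.5]
eef_rot: [-0.093, 1.569, 0.093]
force: [-0.0, 0.6, 0.2]
grip_width: 42.8
clock: 9.22
tool_pos: [372.5, 221.2, 94.0]
eef_rot: [-0.093, 1.567, 0.095]
force: [-1.2, -1.1, 6.6]
grip_width: 10.9
pos [372.5 221.2  94. ] yaw 96.86 x [ 0.001  0.001 -1.   ] q [ 0.99  0.14 -0.72  0.   -0.72 -2.45] F [-1.2 -1.1  6.6] w 10.9 t 9.2167
units [ 0.07 -0.04 -0.05]
193.5641982389397 101.31737926493291
[[0.29, -0.02], [0.29, 0.0], [0.29, 0.03], [0.29, 0.05], [0.28, 0.07], [0.27, 0.1], [0.26, 0.12], [0.25, 0.14], [0.24, 0.16], [0.23, 0.18], [0.21, 0.2], [0.19, 0.22], [0.17, 0.23], [0.15, 0.25], [0.13, 0.26], [0.11, 0.27], [0.08, 0.28], [0.06, 0.28], [0.04, 0.29], [0.01, 0.29]]
```

```bash
python3 -m pendant '[[-0.9,[0,0.29,-0.02],[0,0,0]],[-0.9,[0,0.29,0],[0,0,0]],[-0.9,[0,0.29,0.03],[0,0,0]],[-0.9,[0,0.29,0.05],[0,0,0]],[-0.9,[0,0.28,0.07],[0,0,0]],[-0.9,[0,0.27,0.1],[0,0,0]],[-0.9,[0,0.26,0.12],[0,0,0]],[-0.9,[0,0.25,0.14],[0,0,0]],[-0.9,[0,0.24,0.16],[0,0,0]],[-0.9,[0,0.23,0.18],[0,0,0]]]'
python3 st.py
python3 - <<'E'
from h import *
p,r=tool(); d=p[:2]-[471,245]; print(np.degrees(np.arctan2(d[1],d[0]))%360,np.hypot(*d))
E
```

```text
clock: 10.05
tool_pos: [387.5, 304.3, 93.4]
eef_rot: [-0.094, 1.569, 0.094]
force: [-1.3, -1.4, 4.4]
grip_width: 10.9
pos [387.5 304.3  93.4] yaw 96.84 x [ 0. -0. -1.] q [ 1.07  0.23 -0.59  0.   -0.75 -2.52] F [-1.3 -1.4  4.4] w 10.9 t 10.05
144.6276407673172 102.38771378395323
```

Low forces, and it is tracking the arc. Continuing.

```bash
python3 -m pendant '[[-0.9,[0,0.21,0.2],[0,0,0]],[-0.9,[0,0.19,0.22],[0,0,0]],[-0.9,[0,0.17,0.23],[0,0,0]],[-0.9,[0,0.15,0.25],[0,0,0]],[-0.9,[0,0.13,0.26],[0,0,0]],[-0.9,[0,0.11,0.27],[0,0,0]],[-0.9,[0,0.08,0.28],[0,0,0]],[-0.9,[0,0.06,0.28],[0,0,0]],[-0.9,[0,0.04,0.29],[0,0,0]],[-0.9,[0,0.01,0.29],[0,0,0]]]'
python3 -m pendant '[[-0.9,[0,0,0],[0,0,0]],[-0.9,[0,0,0],[0,0,0]]]'
python3 st.py 458.8 347.3 93
python3 - <<'E'
from h import *
p,r=tool(); d=p[:2]-[471,245]; print(np.degrees(np.arctan2(d[1],d[0]))%360,np.hypot(*d))
E
```

```text
clock: 10.88
tool_pos: [460.0, 346.8, 93.0]
eef_rot: [-0.094, 1.57, 0.093]
force: [-1.5, -4.5, 6.7]
grip_width: 11.0
clock: 11.05
tool_pos: [460.5, 346.8, 93.0]
eef_rot: [-0.094, 1.569, 0.092]
force: [-0.9, -2.8, 3.8]
grip_width: 11.0
pos [460.5 346.8  93. ] yaw 96.79 x [-0.    -0.001 -1.   ] q [ 0.98  0.35 -0.41  0.   -0.81 -2.44] F [-0.9 -2.8  3.8] w 11.0 t 11.05
units [-0.    0.02 -0.05]
95.88556305642945 102.37577870428372
```

```bash
python3 -m pendant '[[0,[0,0,0],[0,0,0]],[0,[0,0,0],[0,0,0]],[0,[0,0,0],[0,0,0]],[0,[0,0,0],[0,0,0]],[0,[-0.5,0,0],[0,0,0]],[0,[-0.8,0,0],[0,0,0]],[0,[-0.8,0,0],[0,0,0]],[0,[-0.8,0,0],[0,0,0]],[0,[-0.8,0,0],[0,0,0]],[0,[-0.8,0,0],[0,0,0]]]'
python3 st.py 500.5 -3.5 230
python3 - <<'E'
from h import *
im,D=snap('wrist'); c=cal('wrist'); v,u=np.mgrid[:400,:640]
P=(np.dstack([(u-c['K'][0,2])/c['K'][0,0]*D,(v-c['K'][1,2])/c['K'][1,1]*D,D])-c['t'])@R.from_rotvec(c['r']).as_matrix()
q=P[(D>0)&(P[...,2]>68)&(P[...,2]<100)&(np.hypot(P[...,0]-459,P[...,1]-347)<30)]; print('peg',len(q),q.mean(0),np.median(q,0))
cv2.imwrite('pics/w4.png',im)
E
```

```text
clock: 11.88
tool_pos: [459.4, 347.3, 229.3]
eef_rot: [-0.094, 1.569, 0.094]
force: [0.7, 0.6, -0.2]
grip_width: 42.3
pos [459.4 347.3 229.3] yaw 96.84 x [ 0.  0. -1.] q [ 0.99  0.21 -0.25 -0.   -1.11 -2.44] F [ 0.7  0.6 -0.2] w 42.3 t 11.8833
units [ -0.03 -11.77  -0.03]
peg 126 [461.67605733 348.57069639  86.7902581 ] [460.86855292 348.52276806  87.28798977]
```

View pics/w4.png

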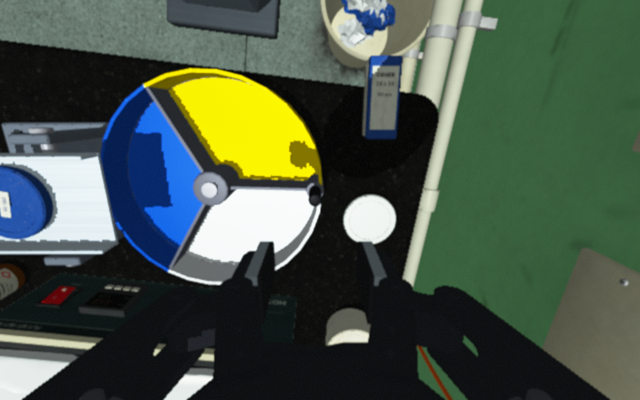

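The blue compartment faces the chute, the carrier lies flat in the chute, and the bystanders look undisturbed. Now to the handle.

```bash
python3 -m pendant '[[0,[0,-0.9,0],[0,0,0]],[0,[0,-0.9,0],[0,0,0]],[0,[0,-0.9,0],[0,0,0]],[0,[0,-0.9,0],[0,0,0]],[0,[0,-0.9,0],[0,0,0]],[0,[0,-0.9,0],[0,0,0]],[0,[0,-0.9,0],[0,0,0]],[0,[0,-0.9,0],[0,0,0]],[0,[0,-0.9,0],[0,0,0]],[0,[0,-0.9,0],[0,0,0]]]' >/dev/null
python3 -m pendant '[[0,[0,-0.9,0],[0,0,0]],[0,[0,-0.9,0],[0,0,0]],[0,[0,-0.6,0],[0,0,0]],[0,[0,-0.3,0],[0,0,0]],[0,[0,0,0],[0,0,0]],[0,[0,0,0],[0,0,0]],[0,[0,0,0],[0,0,0]]]' >/dev/null
python3 st.py 500.5 -3.5 158
python3 - <<'E'
from h import *
for n in('wrist','top'):
    im,D=snap(n); c=cal(n); v,u=np.mgrid[:400,:640]
    P=(np.dstack([(u-c['K'][0,2])/c['K'][0,0]*D,(v-c['K'][1,2])/c['K'][1,1]*D,D])-c['t'])@R.from_rotvec(c['r']).as_matrix()
    s=(D>0)&(P[...,2]>145)&(P[...,2]<170)&(np.hypot(P[...,0]-500,P[...,1]+3)<50)&(im.max(2)<90)
    q=P[s]; print(n,'handle',len(q))
    if len(q): print(q.mean(0),q.min(0),q.max(0))
E
```

```text
pos [501.4  -0.7 228. ] yaw 96.84 x [ 0.  0. -1.] q [ 0.39  0.09 -0.4  -0.   -1.08 -1.84] F [-0.2  0.3  0.6] w 43.0 t 13.35
units [ 2.33 -0.09 -0.04]
wrist handle 1556
[498.75845707  -3.93441124 157.99177113] [464.1641181  -12.96728305 145.10659954] [540.94134256   6.9799025  161.1793377 ]
top handle 28
[469.18093757  -6.54697698 158.32391586] [461.2361558  -12.83890392 145.71221857] [479.24801555   4.24630671 164.60107812]
```

```bash
python3 -m pendant '[[0,[0.5,-0.05,-0.02],[0,0,0]],[0,[0.6,-0.05,-0.02],[0,0,0]],[0,[0.6,0,0],[0,0,0]],[0,[0.5,0,0],[0,0,0]],[0,[0.15,0,0],[0,0,0]],[0,[0,0,0],[0,0,0]],[0,[0,0,0],[0,0,0]]]' 35; python3 -m pendant '[[-1,[0,0,0],[0,0,0]],[-1,[0,0,0],[0,0,0]],[-1,[0,0,0],[0,0,0]],[-1,[0,0,0],[0,0,0]],[-1,[0,0,0],[0,0,0]],[-1,[0,0,0],[0,0,0]],[-1,[0,0,0],[0,0,0]],[-1,[0,0,0],[0,0,0]]]'
python3 st.py 500.5 -3.5 158
python3 - <<'E'
import numpy as np
r=np.hypot(130,55); a0=np.arctan2(55,130); n=20
a=a0+np.linspace(0,.87,n+1); f=-r*np.cos(a); z=r*np.sin(a)
print(np.c_[-np.diff(z)/30,np.diff(f)/30].round(2).tolist())
E
```

```text
clock: 14.03
tool_pos: [500.9, -3.9, 158.1]
eef_rot: [-0.094, 1.568, 0.094]
force: [-0.7, 0.6, -1.0]
grip_width: 42.8
clock: 14.7
tool_pos: [501.0, -4.0, 158.5]
eef_rot: [-0.093, 1.567, 0.094]
force: [-2.0, 3.7, 6.6]
grip_width: 8.5
pos [501.   -4.  158.5] yaw 96.84 x [ 0.002  0.001 -1.   ] q [ 0.38  0.16 -0.5  -0.   -0.91 -1.84] F [-2.   3.7  6.6] w 8.5 t 14.7
units [ 0.02  0.02 -0.02]
[[-0.19, 0.08], [-0.18, 0.09], [-0.18, 0.1], [-0.17, 0.11], [-0.17, 0.11], [-0.16, 0.12], [-0.16, 0.13], [-0.15, 0.14], [-0.15, 0.14], [-0.14, 0.15], [-0.13, 0.15], [-0.13, 0.16], [-0.12, 0.17], [-0.11, 0.17], [-0.11, 0.18], [-0.1, 0.18], [-0.09, 0.18], [-0.08, 0.19], [-0.07, 0.19], [-0.06, 0.19]]
```

```bash
python3 -m pendant '[[-1,[-0.19,0.08,0],[0,0,0]],[-1,[-0.18,0.09,0],[0,0,0]],[-1,[-0.18,0.1,0],[0,0,0]],[-1,[-0.17,0.11,0],[0,0,0]],[-1,[-0.17,0.11,0],[0,0,0]],[-1,[-0.16,0.12,0],[0,0,0]],[-1,[-0.16,0.13,0],[0,0,0]],[-1,[-0.15,0.14,0],[0,0,0]],[-1,[-0.15,0.14,0],[0,0,0]],[-1,[-0.14,0.15,0],[0,0,0]]]'
python3 -m pendant '[[-1,[-0.13,0.15,0],[0,0,0]],[-1,[-0.13,0.16,0],[0,0,0]],[-1,[-0.12,0.17,0],[0,0,0]],[-1,[-0.11,0.17,0],[0,0,0]],[-1,[-0.11,0.18,0],[0,0,0]],[-1,[-0.1,0.18,0],[0,0,0]],[-1,[-0.09,0.18,0],[0,0,0]],[-1,[-0.08,0.19,0],[0,0,0]],[-1,[-0.07,0.19,0],[0,0,0]],[-1,[-0.06,0.19,0],[0,0,0]]]'
python3 -m pendant '[[-1,[0,0,0],[0,0,0]],[-1,[0,0,0],[0,0,0]],[-1,[0,0,0],[0,0,0]],[-1,[0,0,0],[0,0,0]],[-1,[0,0,0],[0,0,0]],[-1,[0,0,0],[0,0,0]],[-1,[0,0,0],[0,0,0]],[-1,[0,0,0],[0,0,0]]]'
python3 - <<'E'
from h import *
a,_=snap('top'); b,_=snap('side'); w,_=snap('wrist')
f=lambda i:cv2.resize(i,(400,300),interpolation=cv2.INTER_CUBIC)
cv2.imwrite('pics/tip.png',np.vstack([np.hstack([f(a[150:250,175:325]),f(b[140:250,240:370])]),np.hstack([f(w),f(b)])]))
E
```

```text
clock: 15.53
tool_pos: [496.8, 29.8, 208.6]
eef_rot: [-0.095, 1.568, 0.092]
force: [4.3, -6.5, 2.4]
grip_width: 8.5
clock: 16.37
tool_pos: [490.4, 82.2, 239.3]
eef_rot: [-0.095, 1.567, 0.092]
force: [-0.1, -6.3, 10.2]
grip_width: 8.6
clock: 17.03
tool_pos: [490.4, 82.0, 239.2]
eef_rot: [-0.095, 1.567, 0.093]
force: [-0.3, -4.9, 10.0]
grip_width: 8.4
```

View pics/tip.png

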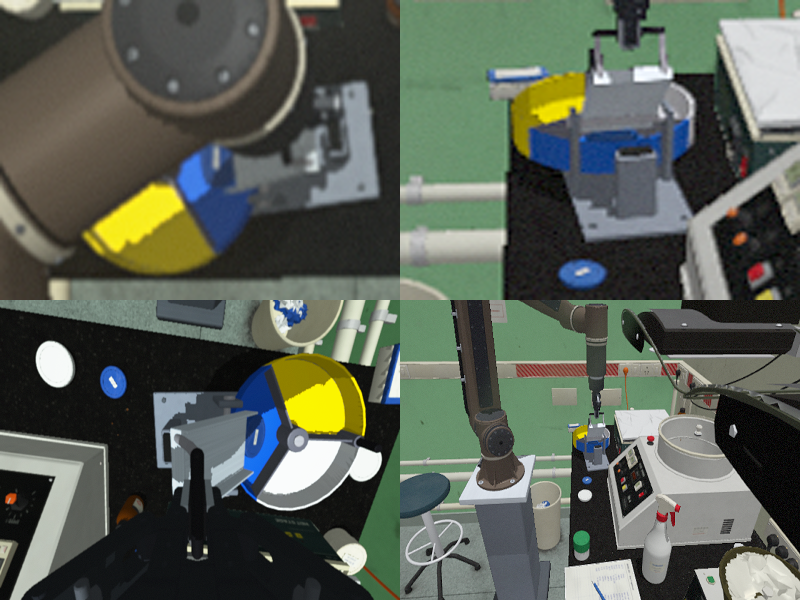

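The wrist view shows the carrier and its label in the blue compartment, just beyond the lip. Lowering the chute along the same arc.

```bash
python3 -m pendant '[[-1,[0.06,-0.19,0],[0,0,0]],[-1,[0.07,-0.19,0],[0,0,0]],[-1,[0.08,-0.19,0],[0,0,0]],[-1,[0.09,-0.18,0],[0,0,0]],[-1,[0.1,-0.18,0],[0,0,0]],[-1,[0.11,-0.18,0],[0,0,0]],[-1,[0.11,-0.17,0],[0,0,0]],[-1,[0.12,-0.17,0],[0,0,0]],[-1,[0.13,-0.16,0],[0,0,0]],[-1,[0.13,-0.15,0],[0,0,0]]]'
python3 -m pendant '[[-1,[0.14,-0.15,0],[0,0,0]],[-1,[0.15,-0.14,0],[0,0,0]],[-1,[0.15,-0.14,0],[0,0,0]],[-1,[0.16,-0.13,0],[0,0,0]],[-1,[0.16,-0.12,0],[0,0,0]],[-1,[0.17,-0.11,0],[0,0,0]],[-1,[0.17,-0.11,0],[0,0,0]],[-1,[0.18,-0.1,0],[0,0,0]],[-1,[0.18,-0.09,0],[0,0,0]],[-1,[0.17,-0.08,0],[0,0,0]]]'
python3 -m pendant '[[-1,[0,0,0],[0,0,0]],[-1,[0,0,0],[0,0,0]],[-1,[0,0,0],[0,0,0]]]'; python3 st.py 501 -4 158.5
```

```text
clock: 18.02
tool_pos: [496.7, 30.2, 207.3]
eef_rot: [-0.094, 1.568, 0.094]
force: [3.6, -1.7, 3.9]
grip_width: 8.8
clock: 18.85
tool_pos: [500.8, -4.3, 157.8]
eef_rot: [-0.093, 1.568, 0.094]
force: [-8.8, 15.3, 38.9]
grip_width: 8.7
clock: 19.1
tool_pos: [500.6, -4.1, 158.1]
eef_rot: [-0.093, 1.568, 0.094]
force: [3.1, 3.7, 3.5]
grip_width: 8.5
pos [500.6  -4.1 158.1] yaw 96.84 x [ 0.     0.001 -1.   ] q [ 0.38  0.16 -0.5  -0.   -0.91 -1.84] F [3.1 3.7 3.5] w 8.5 t 19.1
units [-0.01  0.    0.01]
```

Level again. Releasing, raising and checking from back and above.

```bash
python3 -m pendant '[[0,[0,0,0],[0,0,0]],[0,[0,0,0],[0,0,0]],[0,[0,0,0],[0,0,0]],[0,[0,0,0],[0,0,0]],[0,[-0.3,0,0],[0,0,0]],[0,[-0.8,0,0],[0,0,0]],[0,[-0.8,0,0],[0,0,0]],[0,[-0.8,0,0],[0,0,0]],[0,[-0.8,0,0],[0,0,0]],[0,[-0.8,-0.3,0],[0,0,0]]]'
python3 -m pendant '[[0,[0,-0.9,0],[0,0,0]],[0,[0,-0.9,0],[0,0,0]],[0,[0,-0.9,0],[0,0,0]],[0,[0,-0.9,0],[0,0,0]],[0,[0,-0.9,0],[0,0,0]],[0,[0,0,0],[0,0,0]],[0,[0,0,0],[0,0,0]],[0,[0,0,0],[0,0,0]]]'
python3 - <<'E'
from h import *
w,_=snap('wrist'); 
for n in('top','side'):
    im,D=snap(n); c=cal(n); v,u=np.mgrid[:400,:640]
    P=(np.dstack([(u-c['K'][0,2])/c['K'][0,0]*D,(v-c['K'][1,2])/c['K'][1,1]*D,D])-c['t'])@R.from_rotvec(c['r']).as_matrix()
    X,Y,Z=P[...,0],P[...,1],P[...,2]
    q=P[(Z>102)&(Z<110)&(X>465)&(X<515)&(Y>30)&(Y<165)]
    if len(q)>20: print(n,'chute floor',len(q),'slope',np.linalg.lstsq(np.c_[q[:,:2],np.ones(len(q))],q[:,2],rcond=None)[0].round(3))
    for nm,x,y in(('wa',502.5,418.4),('wb',420,-178.8)):
        q=P[(Z>8)&(Z<16)&(np.hypot(X-x,Y-y)<45)]; print(nm,len(q),q.mean(0).round(1) if len(q) else '')
    if n=='top': a=im
    else: b=im
f=lambda i:cv2.resize(i,(400,300),interpolation=cv2.INTER_CUBIC)
cv2.imwrite('pics/end.png',np.vstack([np.hstack([f(a[150:250,165:325]),f(b[140:250,240:370])]),np.hstack([f(w),f(a)])]))
E
```

```text
clock: 19.93
tool_pos: [501.2, -13.0, 289.1]
eef_rot: [-0.094, 1.569, 0.094]
force: [0.2, -0.1, 0.4]
grip_width: 43.0
clock: 20.6
tool_pos: [517.4, -147.4, 287.4]
eef_rot: [-0.093, 1.569, 0.093]
force: [0.5, 0.3, 0.1]
grip_width: 42.9
wa 272 [501.9 416.4  12.4]
wb 295 [ 419.1 -179.3   12.2]
side chute floor 187 slope [ 4.00000e-03 -2.00000e-03  1.03068e+02]
wa 0 
wb 242 [ 421.2 -181.5   11.2]
```

View pics/end.png

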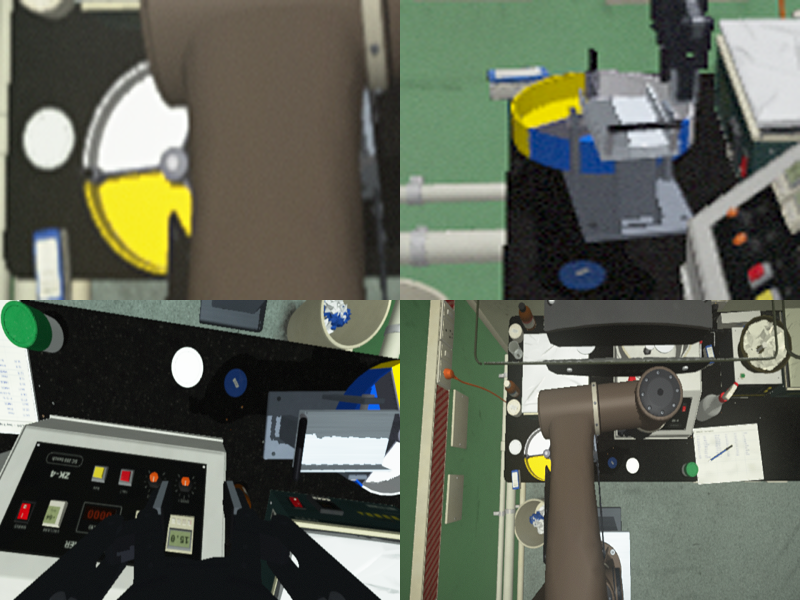

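The chute is level and empty, and the white carriers are unmoved. Backing the arm away so the top camera sees where the carrier rests.

```bash
python3 -m pendant '[[0,[0,-0.8,-0.4],[0,0,0]],[0,[0,-0.8,-0.4],[0,0,0]],[0,[0,-0.8,-0.4],[0,0,0]],[0,[0,-0.8,-0.4],[0,0,0]],[0,[0,-0.8,-0.4],[0,0,0]],[0,[0,-0.8,-0.4],[0,0,0]],[0,[0,-0.8,-0.4],[0,0,0]],[0,[0,-0.8,-0.4],[0,0,0]],[0,[0,-0.8,-0.4],[0,0,0]],[0,[0,0,0],[0,0,0]]]'
python3 - <<'E'
from h import *
im,D=snap('top'); c=cal('top'); v,u=np.mgrid[:400,:640]
P=(np.dstack([(u-c['K'][0,2])/c['K'][0,0]*D,(v-c['K'][1,2])/c['K'][1,1]*D,D])-c['t'])@R.from_rotvec(c['r']).as_matrix()
X,Y,Z=P[...,0],P[...,1],P[...,2]; rr=np.hypot(X-471,Y-245)
H,S,V=cv2.split(cv2.cvtColor(im,cv2.COLOR_BGR2HSV))
q=P[(rr<107)&(Z>26)&(Z<58)&(H>100)&(H<125)&(S>100)&(Y<235)]; print(len(q),q.mean(0) if len(q) else '',np.percentile(q,[5,95],axis=0).round(1) if len(q) else '')
q=P[(Z>102)&(Z<110)&(X>465)&(X<515)&(Y>30)&(Y<165)]; print('slope',np.linalg.lstsq(np.c_[q[:,:2],np.ones(len(q))],q[:,2],rcond=None)[0].round(3))
print('blue_floor',471+60*.118,245-60*.993)
cv2.imwrite('pics/end2.png',cv2.resize(im[150:250,165:325],None,fx=5,fy=5,interpolation=cv2.INTER_CUBIC))
E
```

```text
clock: 21.58
tool_pos: [435.1, -377.0, 287.1]
eef_rot: [-0.093, 1.57, 0.092]
force: [-0.1, 0.6, -0.2]
grip_width: 42.6
97 [476.05414445 196.89563033  31.90460372] [[405.3 181.7  26.4]
 [552.9 226.4  37.4]]
slope [-3.0000e-03 -0.0000e+00  1.0767e+02]
blue_floor 478.08 185.42000000000002
```

View pics/end2.png

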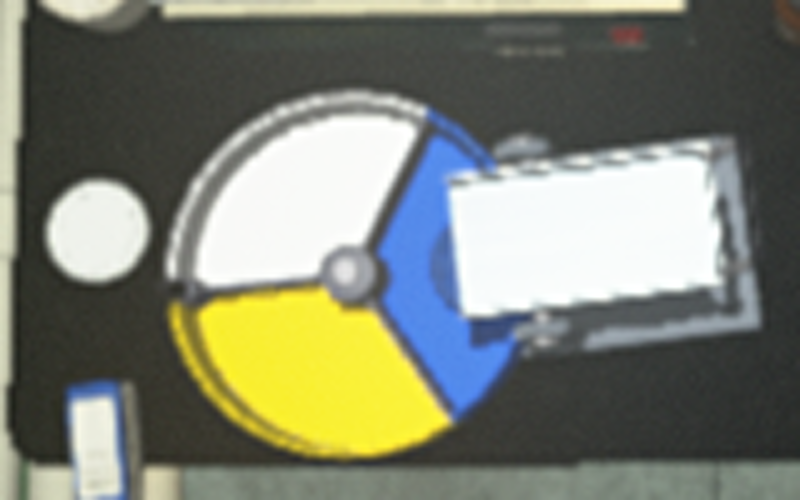

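```bash
python3 - <<'E'
from h import *
e=plane(cal('top'),165+430/5-.5,150+267/5-.5,32); print('edge',e,'centre',e[:2]+31.5*np.array([.118,-.993]),'floor pt [478,185]')
E
python3 st.py
```

```text
edge [476.17995155 200.40123636  32.        ] centre [479.89695155 169.12173636] floor pt [478,185]
pos [ 435.5 -375.6  287.1] yaw 96.73 x [-0.  0. -1.] q [-0.37  0.17 -0.16  0.   -1.24 -1.08] F [ 0.6  0.4 -0.8] w 42.7 t 21.6333
```

```bash
python3 -c "
from cell import manip
print(manip.close_job())"
```

```text
the job is handed in; nothing more can be done
None
```

The blue carrier is in the blue compartment, the chute is back down and the job is handed in. The run took about 22 s of the 72 s allowed; no verdict is reported, so these are my own measurements.

I laid the larger blue disc (63 mm; the other blue one measured 46 mm) flat in the level chute. I then turned the carousel by its peg about 97° clockwise, raised the chute by its handle to about 0.87 rad, lowered it to level and backed the arm away.

Last checks:
- **Carousel:** the arm's position at release put it about 1° past the drop point, roughly 1 mm at `blue_floor`. A rougher camera reading of the peg put it about 1° further off. Both are well inside the 14 mm limit.
- **Carrier:** it lies flat with its top at about z = 32 mm. Its centre is about 16 mm from `blue_floor`, against the outer wall. This is estimated from the one edge visible beside the chute.
- **Chute:** empty, with a measured slope of about 0.
- **Bystanders:** both white carriers measured within about 3 mm of where they started. I checked the slide box and swab tub only by eye in the pictures; both look unmoved. I did not check the dropper specifically.
- **Forces:** the highest wrist force in the readings was about 43 N, a brief peak as the chute came back onto its rest. The gripper is clear of everything.

No check failed. One was not available: the side camera could not see the left white carrier, so that one was confirmed from the top view only.

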